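# Nest the cheese moulds and wedge the draining tray

### The job

Set the cheese moulds to drain: nest the two loose moulds in the one standing on the steel draining tray, so that all three make one upright stack, and let go of them. Then slide the wooden wedge, flat on the counter and thin end first, under the tray's near edge until that edge just lifts off its rests, by about 6 mm, never tipping it up far and never moving the tray with the gripper itself, and finish still gripping the wedge in place with the tray resting on it. Leave the other goods on the counter where they are.

Things in the scene. Friction and masses are not known exactly. Their poses are not given: they have to be found in the camera images.
- stand: fixed frame, 214 x 240 mm, with a hinged steel tray (200 x 236 mm, top 24 mm above the counter). Origin on the counter under the tray's middle, z up; x points away from the robot (within 0.25 rad). Near side (-x): the tray's round lip rests on rubber rests 98 to 120 mm either side of the middle; between them it is open underneath. Hinge along x = +100 mm
- near_edge (a point): fixed point on the stand: underside of the tray's near lip, at the middle of its width, when the tray is down: 10 mm above the counter, at x = -100 mm of the stand
- tray (a joint): hinge of the tray about its far edge, rad: 0 = down on its rests, positive = near edge raised; the near edge is 200 mm from the hinge, so 0.03 rad = 6 mm lift. The tray, 1 kg, falls back of its own weight; with the moulds about 6 N rest on the near edge
- mould_base: white perforated cheese mould, a tapering cup, all 3 alike: 75 mm high, foot 40 mm wide, cone 56 mm at height 50, then an upright outer band 64 mm wide (grip it there); wall 2.5 mm, 70 g. Nested, the band sits on the rim below: each stands 25 mm above the last, 1.5 mm play. Origin: centre of underside, z up. Stands on the tray: bottom of the stack
- mould_1: white perforated cheese mould, a tapering cup, all 3 alike: 75 mm high, foot 40 mm wide, cone 56 mm at height 50, then an upright outer band 64 mm wide (grip it there); wall 2.5 mm, 70 g. Nested, the band sits on the rim below: each stands 25 mm above the last, 1.5 mm play. Origin: centre of underside, z up. Loose on the counter; either loose one may go first
- mould_2: white perforated cheese mould, a tapering cup, all 3 alike: 75 mm high, foot 40 mm wide, cone 56 mm at height 50, then an upright outer band 64 mm wide (grip it there); wall 2.5 mm, 70 g. Nested, the band sits on the rim below: each stands 25 mm above the last, 1.5 mm play. Origin: centre of underside, z up. Loose on the counter; either loose one may go first
- wedge: light wood wedge, 116 mm long, 0.12 kg. Origin: centre of underside; +x to the thin tip (x = 58 mm). Slope 40 mm wide, rising from 4 mm height at the tip to 24 mm at x = -22 mm (1 in 4); behind it an upright heel, 36 long, 30 wide (y), 45 mm high: grasp from above across y at x = -40 mm. It meets the tray's lip with the tip 24 mm past the edge, then lifts 1 mm per 4 mm
- jar: amber honey jar with a metal cap, 60 mm across, 85 mm high; a bystander, origin under its centre
- notepad: pale yellow block of note paper, 75 x 75 x 30 mm; a bystander, origin under its centre
- calculator: grey desk calculator, 140 x 80 x 16 mm; a bystander, origin under its centre
- cheese: block of cheese, 110 x 70 x 50 mm; a bystander, origin under its centre
- cheese_round: small white round cheese, 104 mm across, 36 mm high; a bystander, origin under its centre
There are look-alikes about, which are no part of the job. What is shaped like the mould_2 but blue is not meant.

How it is judged:
By the outcome, as a careful person would: the job done as asked, in the order asked, and still so for the second after the job is handed in, while the arm keeps its last pose, push and grip.
It also fails if it takes over 72 s, if anything falls off the work surface, if the arm or the gripper's body presses on something with over 40 N, if the wrist force passes 120 N, or if a joint passes its speed limit or range.

### The arm

A 7-joint arm with a two-finger parallel gripper is mounted at the origin on the work surface. World frame = base frame: x ahead of the robot, y to its left, z up, the work surface at z = 0. Lengths are in m, angles in rad, forces in N, time in s.
With the tool pointing down it reaches from about 0.4 to 0.9 m from the base axis. Payload 5.5 kg.
Tool frame: the origin (TCP) lies midway between the tips of the shut fingers; the grasp point (between the pads) lies 19 mm behind it (manip.grip_depth is the distance from the TCP to the grasp point, in m); z points along the fingers, y is the line along which they close (so a half turn about z gives the same grasp; the last joint's range is limited). The gripper opens to 92 mm and grips with 3 to 60 N. Pads are 19 mm wide; open, the fingers measure 130 mm over their backs; the gripper's body (75 mm by 190 mm) begins 47 mm behind the grasp point.
Start: joints at [-1.005, 0.501, -0.427, 1.55, 0.221, 1.138, -0.21], TCP at [0.194, 0.62, 0.227] pointing down, gripper open.
Joint ranges: [-2.88, 2.88], [-0.31, 2.03], [-1.54, 1.56], [0.2, 2.42], [-1.41, 4.55], [0.19, 2.02], [-2.57, 2.57]. Speed limits (rad/s): [2.57, 2.57, 3.14, 3.14, 3.14, 3.14, 3.14].

### API

Orientations are given as a unit quaternion [x, y, z, w].
In Python, from bench import manip, effector, viewer gives the robot as it stands. Calls block until the motion is done:
- manip.move_pose(position, orientation): joint-space move of the TCP to a pose.
- manip.servo_line(position, ori=None, vel=0.15): straight line of the TCP; ori=None keeps the orientation; vel is the mean speed in m/s.
- manip.movej(angles): joint-space move.
- effector.open_jaws() and effector.close(f_grip=None): open the fingers fully, or close them until they stop; f_grip is the grip in N (None keeps the last).
- manip.sleep(seconds).
- manip.solve_ik(position, orientation): joint angles nearest the present ones, or None.
- viewer.get_image(name): name is "side" or "top"; returns the picture (480x640x3 uint8, red, green, blue); there is no depth.
- viewer.get_calibration(name): a dict with "vfov" (degrees; the focal length in pixels is half the picture's height over the tangent of half this angle, whatever the lens; pixels are square), "cx", "cy" (the principal point, pixels), "eye" and "attitude" of the camera in the world. Camera axes: x right, y down, z forward; pixel columns grow to the right and rows downward; lengths in m; the calibration is good to about 2 mm. A picture is of the moment at which its call begins. get_calibration takes no time and is no camera call.
A pose or a line that the arm cannot do raises manip.PlanningError and nothing moves.
- manip.hand_in(): hands the job in; it is judged then, once.
Readings, each from a call of its own:
- manip.current_clock(): time.
- manip.current_q(): joint angles.
- manip.current_joint_velocities(): joint speeds.
- manip.current_tau(): joint torques, N m.
- manip.current_tool_pos(): TCP position.
- manip.current_tcp_rot(): TCP orientation.
- manip.current_force(): force on the tool from outside, world axes, zero at the start.
- manip.current_wrist_torque(): the same for the moment, N m.
- manip.current_finger_gap(): finger opening in m.
- manip.current_gripper_force(): force on a finger pad.
Only numpy, scipy, OpenCV 4.12 (cv2) and the standard library are available. Lean on these libraries where they do the work, as an engineer would, in place of code of your own. Each camera call takes 0.05 s, during which the arm holds its last target. There are 200 camera calls.

## Working session

There is one attempt and no reset: what is moved stays moved. The work goes in short steps, each a Python script; the robot and the scene stay as the last script left them, time stands still between calls to the robot, and variables do not carry over. Pictures are saved under pics/ and viewed, at most 10 in all, crops included, and the job is handed in when it is done.

```bash
mkdir -p pics; ls; python3 - <<'E'
from bench import manip, effector, viewer
import cv2
for n in("side","top"):
    cv2.imwrite(f"pics/{n}0.png",viewer.get_image(n)[:,:,::-1]); print(n,viewer.get_calibration(n))
print(manip.current_tcp_rot(),manip.grip_depth,manip.current_clock())
E
```

```text
pics
side {'vfov': 43.19035339213731, 'cx': 322.0304590969686, 'cy': 244.38760045427816, 'eye': array([-0.1094815 , -0.91501249,  1.17557317]), 'attitude': array([ 0.88127258, -0.27385769,  0.11272606, -0.36831161])}
top {'vfov': 49.13395137168932, 'cx': 326.08763448635966, 'cy': 246.17093988040187, 'eye': array([0.23055911, 0.01179762, 1.57801167]), 'attitude': array([ 0.71345105, -0.6936102 ,  0.07498546, -0.0653427 ])}
[ 1.50821741e-01  9.88560605e-01 -8.44380886e-04 -1.41472149e-04] 0.0188 0.1
```

View pics/side0.png

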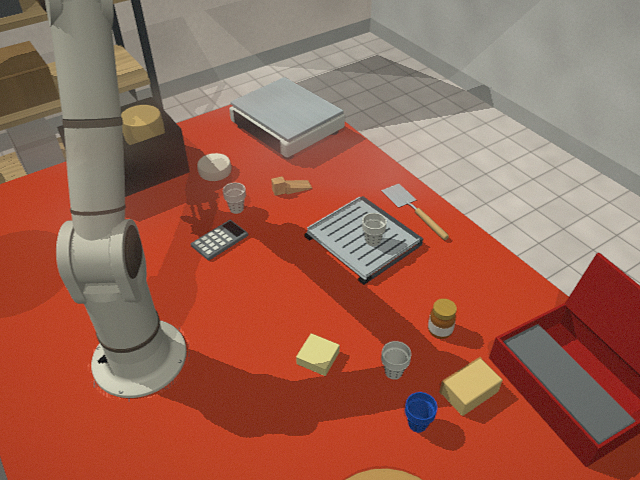

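View pics/top0.png

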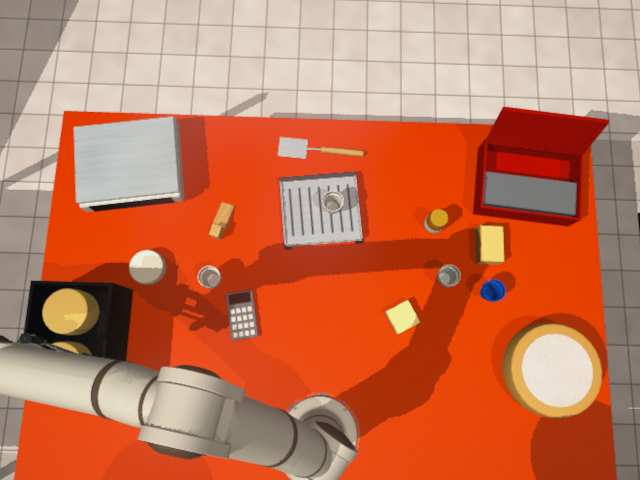

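Candidates, top/side pixels:
- White moulds: (209,277)/(234,197), (449,275)/(396,358), and (332,202)/(374,228) on the tray.
- Blue look-alike, rejected by colour: (492,290)/(420,410).
- Wedge: (221,221)/(290,186).

Not the wedge: the spatula handle (343,152) and the cheeses. One close crop follows as a check.

```bash
cat > h.py <<'E'
import numpy as np, cv2
from scipy.spatial.transform import Rotation as R
from bench import manip, effector, viewer
C={n:viewer.get_calibration(n) for n in("side","top")}
def fR(n):
    c=C[n]; return 240/np.tan(np.radians(c['vfov'])/2), R.from_quat(c['attitude']).as_matrix()
def ray(n,uv):
    f,M=fR(n); c=C[n]; d=M@np.array([(uv[0]-c['cx'])/f,(uv[1]-c['cy'])/f,1]); return c['eye'],d/np.linalg.norm(d)
def plane(n,uv,z):
    e,d=ray(n,uv); return e+d*(z-e[2])/d[2]
def proj(n,p):
    f,M=fR(n); c=C[n]; q=M.T@(np.asarray(p)-c['eye']); return np.array([f*q[0]/q[2]+c['cx'],f*q[1]/q[2]+c['cy']])
def tri(us,ut):
    A=np.zeros((3,3));b=np.zeros(3);L=[]
    for n,u in(("side",us),("top",ut)):
        e,d=ray(n,u);P=np.eye(3)-np.outer(d,d);A+=P;b+=P@e;L.append((e,d))
    p=np.linalg.solve(A,b); return p,[np.linalg.norm(np.cross(p-e,d)) for e,d in L]
E
python3 - <<'E'
from h import *
S=cv2.imread('pics/side0.png');T=cv2.imread('pics/top0.png')
def cr(I,u,v,w=25,h=25,k=200): return cv2.resize(I[v-h:v+h,u-w:u+w],(k,k),interpolation=cv2.INTER_CUBIC)
r1=np.hstack([cr(S,234,197),cr(S,396,358),cr(S,374,228),cr(S,290,186)])
r2=np.hstack([cr(T,209,277),cr(T,449,275),cr(T,332,202),cr(T,221,221)])
cv2.imwrite('pics/crop.png',np.vstack([r1,r2]))
for n,us in(("m1",((234,190),(209,277))),("m2",((396,350),(449,275)))): print(n,tri(*us))
E
```

```text
m1 (array([0.43473248, 0.32918065, 0.07390826]), [np.float64(0.0015345368130038044), np.float64(0.0015345368130039066)])
m2 (array([ 0.45937946, -0.36242755,  0.08154772]), [np.float64(0.001503989836032388), np.float64(0.00150398983603252)])
```

View pics/crop.png

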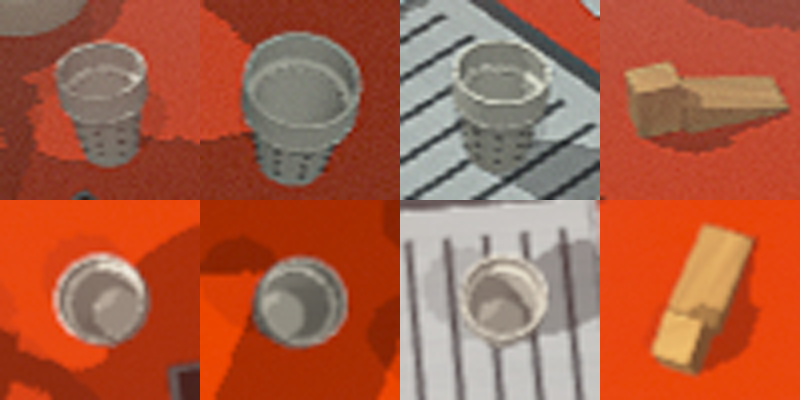

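The crops confirm three white perforated moulds and the wooden wedge. In the top view its heel is at about (216,229) and its tip at about (228,210). The blue cup is excluded. Next I fit rims, tray and wedge numerically.

```bash
cat >> h.py <<'E'
def blob(I,seed,mask,w=45):
    n,l,s,c=cv2.connectedComponentsWithStats(mask.astype(np.uint8))
    y,x=np.indices(l.shape); d=np.hypot(x-seed[0],y-seed[1])+1e6*(l==0)
    k=l.flat[np.argmin(d)]; m=(l==k).astype(np.uint8)
    k_=cv2.findContours(m,cv2.RETR_EXTERNAL,cv2.CHAIN_APPROX_NONE)[0]
    return max(k_,key=len)[:,0].astype(float),s[k]
def notred(I):  # I RGB
    h=cv2.cvtColor(I,cv2.COLOR_RGB2HSV); return (h[...,1]<130)
def rim(n,c,z=0.075,r0=0.0325,far=True):
    """circle through the contour's far/outer points cast on plane z"""
    P=np.array([plane(n,p,z)[:2] for p in c]); e=C[n]['eye'][:2]
    g=P.mean(0); a=(g-e)/np.linalg.norm(g-e); 
    t=(P-g)@a; top=t.max(); Q=P[t>top-0.030]
    A=np.c_[2*Q,np.ones(len(Q))]; s=np.linalg.lstsq(A,(Q**2).sum(1),rcond=None)[0]
    return s[:2],np.sqrt(s[2]+s[:2]@s[:2]),
E
python3 - <<'E'
from h import *
I={n:cv2.imread(f'pics/{n}0.png')[:,:,::-1].copy() for n in("side","top")}
np.set_printoptions(precision=4,suppress=True)
for nm,z,seeds in(("m1",.075,((234,190),(209,277))),("m2",.075,((396,350),(449,275)))):
    o=[]
    for n,s in zip(("side","top"),seeds):
        c,st=blob(I[n],s,notred(I[n])); q,r=rim(n,c,z); o.append(proj(n,[*q,z])); print(nm,n,st,q,r)
    print(tri(*o))
# base: warm vs neutral
for n,s in(("side",(374,222)),("top",(332,202))):
    J=I[n].astype(int); d=J[...,0]-J[...,2]
    u,v=s; print(n); print(d[v-16:v+22:2,u-18:u+19:2])
# tray
for n,s in(("side",(350,240)),("top",(305,215))):
    h=cv2.cvtColor(I[n],cv2.COLOR_RGB2HSV)
    c,st=blob(I[n],s,notred(I[n])); hull=cv2.convexHull(c.astype(np.float32)); q=cv2.approxPolyDP(hull,6,True)[:,0]
    print(n,st,q); print(np.array([plane(n,p,.024)[:2] for p in q]))
# wedge
for n,s in(("side",(290,186)),("top",(221,221))):
    h=cv2.cvtColor(I[n],cv2.COLOR_RGB2HSV).astype(int)
    print(n,h[s[1],s[0]],h[s[1],s[0]+40 ])
    m=(h[...,0]>=11)&(h[...,0]<=28)&(h[...,2]>60)
    c,st=blob(I[n],s,m); q=cv2.approxPolyDP(cv2.convexHull(c.astype(np.float32)),1.5,True)[:,0]
    print(st); print(q); print(np.array([np.r_[plane(n,p,.0)[:2],plane(n,p,.045)[:2]] for p in q]))
E
```

```text
m1 side [222 182  24  32 560] [0.4358 0.3319] 0.031196238991531185
m1 top [197 265  24  23 423] [0.4357 0.3318] 0.03109772394814312
(array([0.4357, 0.3317, 0.0751]), [np.float64(4.950149179349228e-05), np.float64(4.950149179343245e-05)])
m2 side [381 341  31  39 889] [ 0.4602 -0.3649] 0.031424201077781086
m2 top [437 264  24  23 421] [ 0.4598 -0.364 ] 0.031138816424166875
(array([ 0.4602, -0.3644,  0.0742]), [np.float64(0.00036216506667863577), np.float64(0.00036216506667882795)])
side
[[ -5  -1  -1  -2  -1  -2  -4   0   0  -4 -25 131 156 151 144 150 147 146
  147]
 [  0  -2  -4  -2  -3  -1  -3  -4  -2   2  -4 -15  64 160 148 152 147 149
  150]
 [ -3  -6  -2  -3  -6  -6  -4  -6  -4  -7  -3  -5  -7  -1 136 159 149 153
  150]
 [ -4  -5  -4  -7  -4  -3  -5  -6  -7  -2  -5  -3  -1  -1 -17  95 158 149
  153]
 [ -5  -6  -5  -3  -5   2  12  13   7   9   9  13  12   2  -6  -8  21 168
  158]
 [ -4  -4  -5  -8   6   9  11   7  11   6   8   7  11  11   4  -6  -4 -26
  116]
 [ -3  -6  -7   5   7   4   8   9   7  12   6   8  10  12  13  -2  -2  -6
  -16]
 [ -4  -4  -5   6   6  10   9   7  11  12 
[... 2371 characters left out ...]
]
 [ 0.5599 -0.1106]
 [ 0.5346  0.1183]
 [ 0.7548  0.1462]]
side [ 15 119 169] [  5 179 191]
[271 176  41  19 499]
[[311. 188.]
 [290. 193.]
 [274. 194.]
 [271. 179.]
 [281. 176.]
 [307. 180.]]
[[0.6703 0.2872 0.6404 0.2412]
 [0.605  0.3035 0.5777 0.2569]
 [0.5629 0.327  0.5371 0.2794]
 [0.5927 0.394  0.5658 0.3439]
 [0.626  0.3891 0.5978 0.3391]
 [0.6816 0.3265 0.6513 0.2789]]
top [ 17 145 208] [  8 237 232]
[209 202  25  38 493]
[[223. 202.]
 [232. 205.]
 [233. 208.]
 [219. 239.]
 [211. 236.]
 [209. 231.]]
[[0.6792 0.3185 0.6664 0.3098]
 [0.6704 0.2901 0.6579 0.2821]
 [0.6609 0.2864 0.6486 0.2785]
 [0.5613 0.3231 0.5519 0.3142]
 [0.57   0.3482 0.5603 0.3386]
 [0.5855 0.3554 0.5754 0.3456]]
```

```bash
python3 - <<'E'
from h import *
I={n:cv2.imread(f'pics/{n}0.png')[:,:,::-1].copy() for n in("side","top")}
np.set_printoptions(precision=4,suppress=True)
o=[]
for n,s,t in(("side",(374,222),2),("top",(332,202),16)):
    J=cv2.GaussianBlur(I[n],(3,3),0).astype(int); m=(J[...,0]-J[...,2]>t)&notred(I[n])
    w=np.zeros_like(m); w[s[1]-25:s[1]+30,s[0]-22:s[0]+22]=1
    m=cv2.morphologyEx((m&w).astype(np.uint8),cv2.MORPH_OPEN,np.ones((3,3)))
    c,st=blob(I[n],s,m); q,r=rim(n,c,.099); o.append(proj(n,[*q,.099])); print("base",n,st,q,r)
print(tri(*o))
for n,s in(("side",(350,240)),("top",(305,215))):
    h=cv2.cvtColor(I[n],cv2.COLOR_RGB2HSV); m=(h[...,1]<70)&(h[...,2]>(90 if n=="side" else 120))
    m=cv2.morphologyEx(m.astype(np.uint8),cv2.MORPH_CLOSE,np.ones((5,5)))
    c,st=blob(I[n],s,m); q=cv2.approxPolyDP(cv2.convexHull(c.astype(np.float32)),4,True)[:,0]
    r=cv2.boxPoints(cv2.minAreaRect(np.array([plane(n,p,.024)[:2] for p in c],np.float32)))
    print(n,st); print(np.c_[q,np.array([plane(n,p,.024)[:2] for p in q])]); print("box",r,np.linalg.norm(np.diff(r,axis=0),axis=1))
S=I["side"];T=I["top"]
a=cv2.resize(S[185:295,290:440],(600,440),interpolation=cv2.INTER_CUBIC)
b=cv2.resize(T[160:260,270:370],(440,440),interpolation=cv2.INTER_CUBIC)
cv2.imwrite('pics/tray.png',cv2.resize(np.hstack([a,b]),(800,338))[:,:,::-1])
E
```

```text
base side [362 213  25  33 622] [ 0.6661 -0.0203] 0.031280837344831273
base top [322 191  22  22 393] [ 0.6648 -0.0197] 0.0311263746667282
(array([ 0.6655, -0.02  ,  0.0988]), [np.float64(0.000699368153091276), np.float64(0.0006993681530914232)])
side [ 307  197  116   83 4994]
[[358.     197.       0.7447   0.1498]
 [422.     238.       0.7846  -0.0877]
 [365.     279.       0.5654  -0.1191]
 [307.     233.       0.5373   0.1071]
 [307.     227.       0.5507   0.1273]]
box [[ 0.5343  0.1264]
 [ 0.5624 -0.1194]
 [ 0.7861 -0.0937]
 [ 0.7579  0.1521]] [0.2474 0.2251 0.2474]
top [ 280  175   83   72 5063]
[[355.     175.       0.7721  -0.0891]
 [361.     240.       0.5661  -0.1106]
 [284.     244.       0.5468   0.1219]
 [280.     181.       0.7451   0.1426]]
box [[ 0.5391  0.121 ]
 [ 0.5666 -0.1149]
 [ 0.7726 -0.0909]
 [ 0.7451  0.145 ]] [0.2374 0.2073 0.2374]
```

View pics/tray.png

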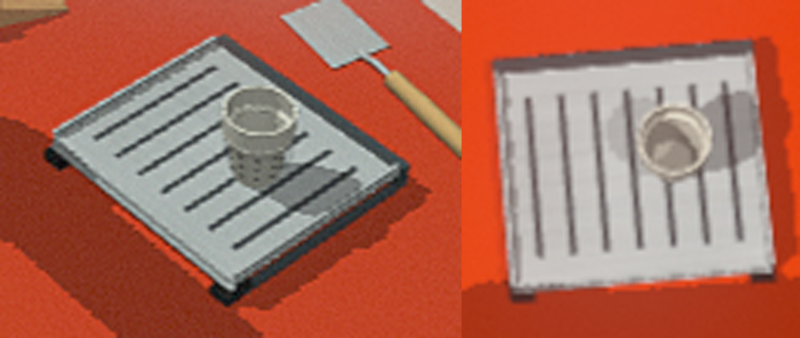

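Both views agree:
- Mould 1 is at (0.436, 0.332) with its rim at 75 mm.
- Mould 2 is at (0.460, -0.364) with its rim at 74 mm.
- The base mould is at (0.6655, -0.020) with its rim at 99 mm, so the tray top is at 24 mm.
- Tray yaw is about 0.116, with near edge at about (0.5545, 0.003).
- The wedge heel is at about (0.578, 0.324), yaw about -0.2.

Now I nest mould 1.

```bash
cat >> h.py <<'E'
def down(yaw): return (R.from_euler('z',yaw)*R.from_euler('x',np.pi)).as_quat()
def go(p,yaw):
    """move_pose, taking the half-turn nearer in joint space"""
    q0=np.array(manip.current_q()); b=None
    for y in(yaw,yaw+np.pi):
        q=manip.solve_ik(p,down(y))
        if q is not None:
            d=np.abs(np.array(q)-q0).max()
            if b is None or d<b[0]: b=(d,y)
    manip.move_pose(p,down(b[1])); return b
def st(s): print(s,"t%.1f"%manip.current_clock(),"tcp",np.round(manip.current_tool_pos(),4),"gap %.4f"%manip.current_finger_gap(),"F",np.round(manip.current_force(),1))
def nest(x,y,yaw,dst,zf):
    """grip a mould at (x,y) on the counter, put its foot at height zf over dst"""
    print(go([x,y,.14],yaw)); st("above"); manip.servo_line([x,y,.052],vel=.15); effector.close(f_grip=10); st("grip")
    manip.servo_line([x,y,.24],vel=.3)
    print(go([*dst,zf+.052+.09],yaw)); st("over"); 
    manip.servo_line([*dst,zf+.052+.03],vel=.15); manip.servo_line([*dst,zf+.0535],vel=.08); st("seated")
def retreat(z=.25):
    p=manip.current_tool_pos(); effector.open_jaws(); manip.servo_line([p[0],p[1],z],vel=.25); st("off")
E
python3 - <<'E'
from h import *
manip.current_clock()
nest(.4357,.3317,np.radians(162.6),(.6655,-.020),.049)
for n in("side","top"): cv2.imwrite(f"pics/{n}1.png",viewer.get_image(n)[:,:,::-1])
S=cv2.imread('pics/side1.png')[150:300,280:480]; cv2.imwrite('pics/n1.png',cv2.resize(S,(800,600)))
E
```

```text
(np.float64(0.6179763927573606), np.float64(2.8379053637427796))
above t1.5 tcp [0.4351 0.3336 0.1405] gap 0.0916 F [0.2 0.2 0.8]
grip t2.8 tcp [0.4361 0.3317 0.0525] gap 0.0644 F [-0.6 -0.9  3.9]
(np.float64(0.7169457795459375), np.float64(2.8379053637427796))
over t5.2 tcp [ 0.6653 -0.0173  0.191 ] gap 0.0645 F [-0.8  0.5  0.1]
seated t6.2 tcp [ 0.665  -0.0201  0.1018] gap 0.0645 F [ 0.3 -0.2 -0.9]
```

View pics/n1.png

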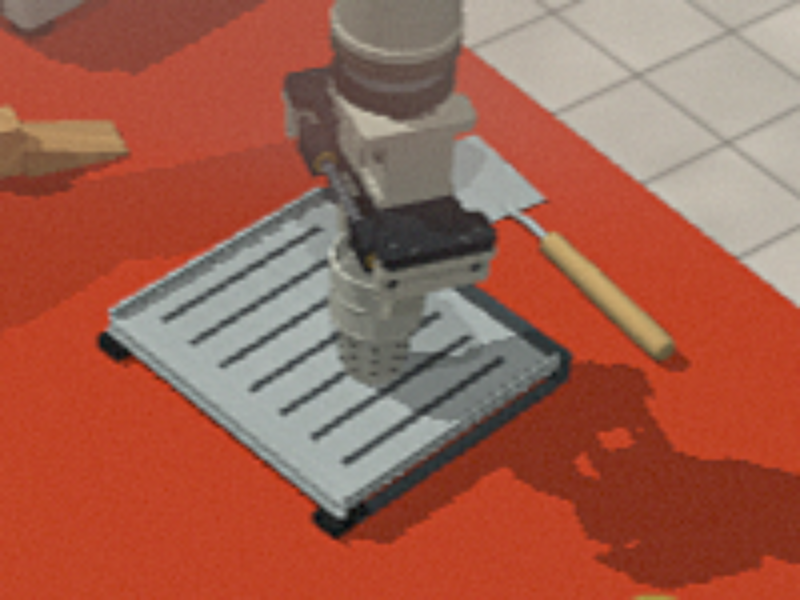

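In the crop, mould 1 is nested in the base and both are upright at crop pixel (375,310). I release, check where the stack rim is, then bring mould 2.

```bash
cat >> h.py <<'E'
def stack(z,tag):
    o=[]; P=np.array([.6655,-.02,z])
    for n,t in(("side",2),("top",16)):
        im=viewer.get_image(n); cv2.imwrite(f"pics/{n}{tag}.png",im[:,:,::-1]); s=np.round(proj(n,P)).astype(int)
        J=cv2.GaussianBlur(im,(3,3),0).astype(int); m=(J[...,0]-J[...,2]>t)&notred(im)
        w=np.zeros_like(m); w[s[1]-18:s[1]+45,s[0]-24:s[0]+25]=1
        m=cv2.morphologyEx((m&w).astype(np.uint8),cv2.MORPH_OPEN,np.ones((3,3)))
        c,b=blob(im,s,m); q,r=rim(n,c,z); o.append(proj(n,[*q,z])); print("stack",n,b,q,r)
    print(tri(*o))
    return tri(*o)[0]
E
python3 - <<'E'
from h import *
retreat(.24)
p=.46,-.364
print(go([.5,-.25,.25],np.radians(162.6)+0.6))
st("clear"); stack(.124,"2")
E
```

```text
off t7.7 tcp [ 0.6645 -0.0202  0.2391] gap 0.0918 F [-0.6  0.5 -0.4]
(np.float64(1.0323450963598992), np.float64(3.4379053637427797))
clear t8.8 tcp [ 0.5004 -0.2487  0.2491] gap 0.0918 F [ 0.2  0.6 -0.4]
stack side [ 350  196   49   40 1188] [0.69854868 0.00753469] 0.04590568746157865
stack top [322 188  23  25 451] [ 0.66482424 -0.02057759] 0.030711521824723836
(array([ 0.6612921 , -0.02342795,  0.16127489]), [np.float64(0.00813866125781968), np.float64(0.008138661257819505)])
```

```bash
python3 - <<'E'
from h import *
nest(.4601,-.3643,3.6,(.665,-.0203),.074)
for n in("side",): cv2.imwrite(f"pics/{n}3.png",viewer.get_image(n)[:,:,::-1])
a=cv2.imread('pics/side2.png')[150:300,300:450]; b=cv2.imread('pics/side3.png')[150:300,300:450]
cv2.imwrite('pics/n2.png',cv2.resize(np.hstack([a,b]),(800,400)))
E
```

```text
(np.float64(0.3481731576389744), 3.6)
above t9.6 tcp [ 0.4618 -0.3629  0.1405] gap 0.0916 F [-0.5  0.7  1. ]
grip t10.8 tcp [ 0.4604 -0.3646  0.0525] gap 0.0647 F [-0.3  0.5  3.2]
(np.float64(0.7128466882511235), 3.6)
over t13.1 tcp [ 0.6647 -0.0229  0.2156] gap 0.0648 F [-0.1 -0.4 -0.7]
seated t14.2 tcp [ 0.6647 -0.0203  0.1269] gap 0.0644 F [-0.5  0.3 -1. ]
```

View pics/n2.png

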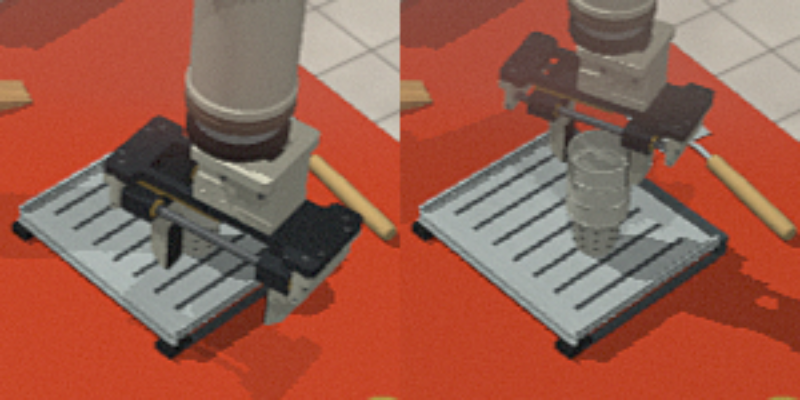

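The right panel shows all three moulds stacked upright at crop pixel (600,190). I release, move over the wedge, and re-measure the stack and wedge.

```bash
python3 - <<'E'
from h import *
retreat(.27)
print(go([.50,.36,.25],-.2)); st("clear")
stack(.149,"4")
a=cv2.imread('pics/side4.png')[150:300,250:450]; b=cv2.imread('pics/top4.png')[160:250,195:355]
cv2.imwrite('pics/n4.png',np.hstack([cv2.resize(a,(440,330)),cv2.resize(b,(360,330))]))
E
```

```text
off t15.6 tcp [ 0.6639 -0.0205  0.2687] gap 0.0920 F [ 0.5 -0.9  0.2]
(np.float64(1.3222839117974505), 2.941592653589793)
clear t17.1 tcp [0.5009 0.3586 0.2493] gap 0.0918 F [ 0.3  0.1 -0. ]
stack side [ 361  197   27   49 1001] [ 0.6646432  -0.01099729] 0.030026782496434562
stack top [321 186  24  27 513] [ 0.66347211 -0.01950748] 0.03139299101357599
(array([ 0.65964385, -0.01874188,  0.15750447]), [np.float64(0.0013274422027052526), np.float64(0.0013274422027049785)])
```

View pics/n4.png

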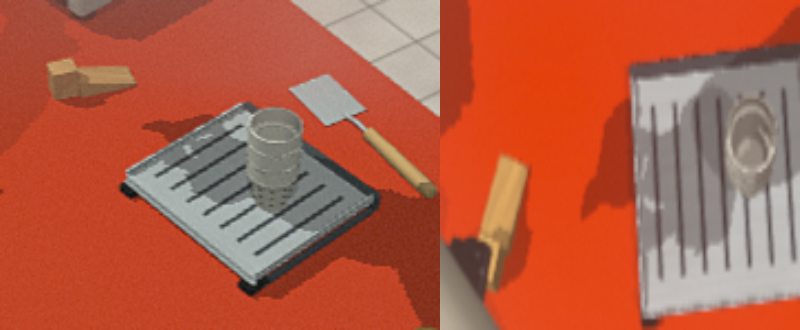

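```bash
python3 - <<'E'
from h import *
im=cv2.cvtColor(cv2.imread('pics/side4.png'),cv2.COLOR_BGR2RGB)
J=cv2.GaussianBlur(im,(3,3),0).astype(int); m=(J[...,0]-J[...,2]>2)&notred(im)
m[:185]=0; m[:,:350]=0; m[:,402:]=0; m[252:]=0
m=cv2.morphologyEx(m.astype(np.uint8),cv2.MORPH_OPEN,np.ones((3,3))); c,b=blob(im,(375,215),m); print(b,rim("side",c,.149))
x,y=.577,.324
go([x,y,.11],-.2); manip.servo_line([x,y,.009],vel=.12); manip.sleep(.2); st("down")
effector.close(f_grip=40); manip.sleep(.2); st("grip")
E
```

```text
[ 361  197   27   49 1001] (array([ 0.6646432 , -0.01099729]), np.float64(0.030026782496434562))
down t19.1 tcp [0.5777 0.3243 0.01  ] gap 0.0915 F [1.2 0.1 0.5]
grip t20.3 tcp [0.577  0.3241 0.009 ] gap 0.0299 F [-0.3  0.7 -0.5]
```

```bash
python3 - <<'E'
from h import *
for z in(.149,.157):
    k=np.array([proj("side",[.664+.032*np.cos(a),-.02+.032*np.sin(a),z]) for a in np.linspace(0,6.28,40)]); print(z,k.min(0),k.max(0))
psi=.116;u=np.array([np.cos(psi),np.sin(psi)]);N=np.array([.5545,.003])
r=R.from_quat(manip.current_tcp_rot()); e=r.as_matrix()[:,1]; yaw=np.arctan2(e[0],-e[1]); print("yaw",yaw)
ny=psi if abs((yaw+.2+np.pi)%(2*np.pi)-np.pi)<1 else psi+np.pi
manip.servo_line([.577,.324,.07],vel=.12)
p=N-.123*u
manip.move_pose([*p,.06],down(ny)); st("over"); manip.servo_line([*p,.009],vel=.06); manip.sleep(.4); st("down")
for n in("side","top"): cv2.imwrite(f"pics/{n}5.png",viewer.get_image(n)[:,:,::-1])
a=cv2.imread('pics/side5.png')[180:300,250:430]; b=cv2.imread('pics/top5.png')[200:300,280:370]
cv2.imwrite('pics/n5.png',np.hstack([cv2.resize(a,(450,300)),cv2.resize(b,(270,300))]))
E
```

```text
0.149 [361.99663352 198.43177847] [386.92287265 214.82557812]
0.157 [362.13176382 196.07755269] [387.14879043 212.46171514]
yaw 2.941626483730678
over t22.3 tcp [ 0.4336 -0.0102  0.0602] gap 0.0298 F [ 0.2  0.1 -1.6]
down t23.7 tcp [ 0.4333 -0.0113  0.009 ] gap 0.0300 F [ 0.4  0.3 -1.2]
```

View pics/n5.png

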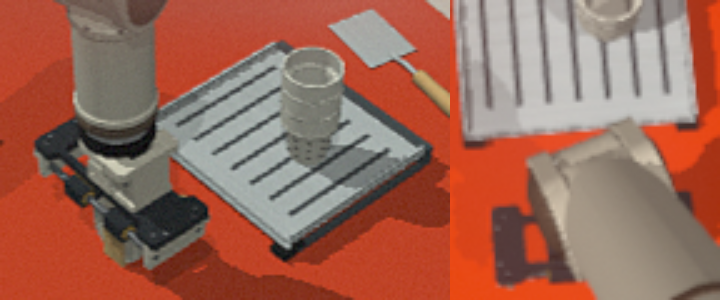

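The stack's top row matches a seated stack: 197 seen, 198 predicted. The gripper holds the wedge in front of the tray's middle. The vertical force reading of -1.2 N means its weight still hangs from the gripper. I'll press it onto the counter, then slide it in while watching the force.

```bash
cat >> h.py <<'E'
psi=.116;u=np.array([np.cos(psi),np.sin(psi)]);N=np.array([.5545,.003])
def F(n=6):
    a=[]
    for _ in range(n): manip.sleep(.03); a.append(manip.current_force())
    a=np.mean(a,0); return np.array([a[:2]@u,a[0]*-u[1]+a[1]*u[0],a[2]])
def slide(s,z,vel=.03):
    manip.servo_line([*(N+(s-.123)*u),z],vel=vel)
def along(): return (np.array(manip.current_tool_pos())[:2]-N)@u+.123
E
python3 - <<'E'
from h import *
print("hang",F())
z=.009
for i in range(6):
    f=F(); 
    if f[2]>.8: break
    z-=.0005; slide(0,z,.02)
print("z",z,F(10)); st("")
slide(.040,z,.04); print("40",F())
f0=F(10)
for s in np.arange(.042,.0601,.002):
    slide(s,z,.03); f=F(6); print("%.3f %.4f"%(s,along()),np.round(f,1))
    if f[0]-f0[0]<-2.5: break
print(z,manip.current_clock())
E
```

```text
hang [-0.0267847  -0.16005074 -1.24349553]
z 0.008499999999999999 [-1.57563501  0.07201369  5.53388448]
 t25.0 tcp [ 0.4324 -0.0112  0.0089] gap 0.0297 F [-0.7 -0.4  6.4]
40 [-0.06577139 -0.65804255 -0.87671614]
0.042 0.0420 [-0.2  0.3 -1.2]
0.044 0.0438 [ 0.2 -0.5 -3.3]
0.046 0.0452 [-2.9 -0.3 -2.2]
0.008499999999999999 28.0333
```

```bash
python3 - <<'E'
from h import *
st("a"); z=.0085
for s in np.arange(.048,.0561,.004):
    if F()[2]<0: z-=.0003
    slide(s,z,.03); print("%.3f %.4f z %.4f"%(s,along(),z),np.round(F(6),1)); 
st("b"); print(R.from_quat(manip.current_tcp_rot()).as_matrix()[:,2])
for n in("side","top"): cv2.imwrite(f"pics/{n}6.png",viewer.get_image(n)[:,:,::-1])
E
```

```text
a t28.0 tcp [ 0.4773 -0.0061  0.0083] gap 0.0296 F [-3.6 -0.9 -2.9]
0.048 0.0465 z 0.0082 [-6.2 -0.6  3.9]
0.052 0.0492 z 0.0082 [-8.6 -0.1  7.4]
0.056 0.0512 z 0.0082 [-13.9   0.1  14. ]
b t30.1 tcp [ 0.4832 -0.0056  0.008 ] gap 0.0297 F [-13.2  -2.3  13.8]
[-0.0085953  -0.00252424 -0.99995987]
```

```bash
cat >> h.py <<'E'
def track(a,b,n="side"):
    """mean pixel shift of the tray's near-left and near-right corners between pictures a,b (template match, subpixel)"""
    A,B=[cv2.imread(f'pics/{n}{t}.png',0) for t in(a,b)]; o=[]
    for yy in(.1,-.1):
        p=np.round(proj(n,[*(N+np.array([-u[1],u[0]])*yy+.012*u),.024])).astype(int); w=9
        T=A[p[1]-w:p[1]+w+1,p[0]-w:p[0]+w+1]; S=B[p[1]-w-6:p[1]+w+7,p[0]-w-6:p[0]+w+7]
        M=cv2.matchTemplate(S,T,cv2.TM_CCOEFF_NORMED); _,v,_,(x,y)=cv2.minMaxLoc(M)
        f=lambda a,b,c:.5*(a-c)/(a-2*b+c)
        dx=f(*M[y,x-1:x+2]) if 0<x<12 else 0; dy=f(*M[y-1:y+2,x]) if 0<y<12 else 0
        o.append([x+dx-6,y+dy-6,v])
    return np.round(o,2)
E
python3 - <<'E'
from h import *
p=np.array([*(N+.012*u),.024]); print("px per 6mm",proj("side",p+[0,0,.006])-proj("side",p))
print(track("5","6"))
slide(.056,.0088,.02); print(along(),F(10)); st("")
slide(.056,.0094,.02); print(along(),F(10)); st("")
E
```

```text
px per 6mm [ 0.03291863 -1.58391434]
[[-6.    6.    0.21]
 [ 0.04 -0.06  0.93]]
0.051416966559996266 [-11.16088477   0.02851706   5.57230737]
 t30.7 tcp [ 0.4834 -0.0055  0.0081] gap 0.0298 F [-11.6  -1.1   5.6]
0.05158287617243271 [-8.2470244  -0.40017813 -2.67364496]
 t31.3 tcp [ 0.4835 -0.0054  0.008 ] gap 0.0298 F [-8.1 -1.4 -1.9]
```

```bash
python3 - <<'E'
from h import *
for s in(.060,.064,.068):
    z=.0092; slide(s,z,.03); f=F(8); print("%.3f %.4f"%(s,along()),np.round(f,1),round(manip.current_tool_pos()[2],4), "gap",round(manip.current_finger_gap(),4))
    if f[0]<-22: break
for n in("side","top"): cv2.imwrite(f"pics/{n}7.png",viewer.get_image(n)[:,:,::-1])
print(track("5","7"),manip.current_clock())
a=cv2.imread('pics/side5.png')[205:305,310:430]; b=cv2.imread('pics/side7.png')[205:305,310:430]
cv2.imwrite('pics/n7.png',cv2.resize(np.hstack([a,b]),(800,333),interpolation=cv2.INTER_CUBIC))
E
```

```text
0.060 0.0518 [-20.3   0.5  14.8] 0.0081 gap 0.03
0.064 0.0522 [-29.4   0.6  27. ] 0.0081 gap 0.0299
[[-6.    6.    0.26]
 [ 0.06 -0.05  0.92]] 32.5167
```

View pics/n7.png

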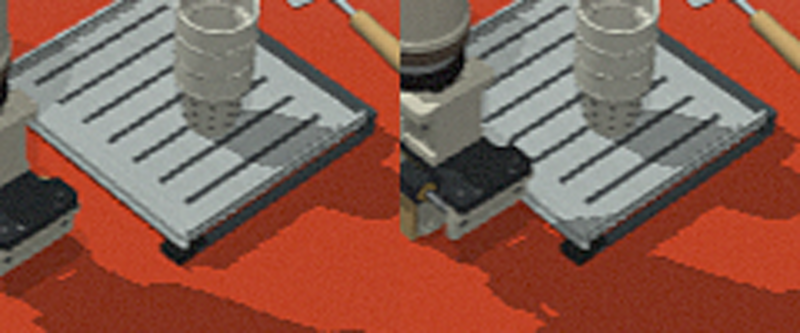

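The wedge stalls because the compliant arm presses it down harder as it pushes (27 N) and counter friction rises with it. I'll keep sliding and regulate the commanded height so the down-force stays small.

```bash
cat > push.py <<'E'
from h import *
import sys
def push(s,z,send,tgt=0.5,smax=.09,fmax=35):
    """advance the command until the tool has really come to `send`, regulating down-force"""
    k=0
    while along()<send and s<smax:
        s+=.0015; slide(s,z,.03); f=F(3); z+=np.clip((f[2]-tgt)/13000,-.0006,.0008)
        if k%3==0: print("cmd %.4f at %.4f zc %.4f z %.4f"%(s,along(),z,manip.current_tool_pos()[2]),np.round(f,1))
        k+=1
        if f[0]<-fmax: print("stop",f); break
    return s,z
E
python3 - <<'E'
from push import *
s,z=.064,.0092
for i in range(5):
    f=F(3); z+=np.clip((f[2]-.5)/13000,-.001,.001); slide(s,z,.03)
print(s,z,along(),F(),manip.current_tool_pos()[2])
s,z=push(s,z,.062,smax=.080); print(s,z,F(),manip.current_clock())
E
```

```text
0.064 0.00899876880366006 0.06001465803974573 [-8.66382101  0.42182206  0.19857022] 0.007985472310306767
cmd 0.0655 at 0.0600 zc 0.0094 z 0.0080 [-13.4   0.3   5.8]
cmd 0.0700 at 0.0658 zc 0.0093 z 0.0082 [-7.   0.4 -7.3]
0.07 0.009304703369307646 [-7.31966695  0.56723186 -7.53234537] 36.0667
```

```bash
cat >> h.py <<'E'
Hc=N+.2*u
def rotp(P,th):
    d=(np.asarray(P)[:2]-N)@u-.2; z=P[2]-.017; c,s=np.cos(th),np.sin(th)
    d2=d*c+z*s; z2=-d*s+z*c   # near side (d<0) rises for th>0
    return np.r_[np.asarray(P)[:2]+(d2-d)*u,z2+.017]
def shift(a,b,n,P,w):
    A,B=[cv2.imread(f'pics/{n}{t}.png',0) for t in(a,b)]; p=np.round(proj(n,P)).astype(int)
    T=A[p[1]-w[1]:p[1]+w[1]+1,p[0]-w[0]:p[0]+w[0]+1]; S=B[p[1]-w[1]-6:p[1]+w[1]+7,p[0]-w[0]-6:p[0]+w[0]+7]
    M=cv2.matchTemplate(S,T,cv2.TM_CCOEFF_NORMED); _,v,_,(x,y)=cv2.minMaxLoc(M); f=lambda a,b,c:.5*(a-c)/(a-2*b+c)
    if not(0<x<12 and 0<y<12): return None
    return np.array([x-6+f(*M[y,x-1:x+2]),y-6+f(*M[y-1:y+2,x])]),v
def theta(a,b):
    v=np.array([-u[1],u[0]])
    for nm,P,w in(("stack",[.664,-.02,.137],(13,16)),("slots",[*(N+.06*u-.075*v),.024],(14,9)),("edge",[*(N+.02*u-.05*v),.024],(9,9))):
        r=shift(a,b,"side",P,w); g=(proj("side",rotp(P,.03))-proj("side",P))
        if r is not None: print(nm,b,"shift",np.round(r[0],2),"per .03rad",np.round(g,2),"theta %.4f"%(.03*(r[0]@g)/(g@g)),"score %.2f"%r[1])
        else: print(nm,b,"lost")
E
python3 - <<'E'
from h import *
for n in("side","top"): cv2.imwrite(f"pics/{n}8.png",viewer.get_image(n)[:,:,::-1])
for t in"678": theta("5",t)
E
```

```text
stack 6 shift [-0.03 -0.02] per .03rad [ 1.07 -1.42] theta -0.0001 score 0.99
slots 6 shift [-0.01 -0.01] per .03rad [ 0.16 -1.16] theta 0.0002 score 0.99
edge 6 lost
stack 7 shift [-0.02 -0.01] per .03rad [ 1.07 -1.42] theta -0.0001 score 0.98
slots 7 shift [-0.03 -0.02] per .03rad [ 0.16 -1.16] theta 0.0005 score 0.99
edge 7 lost
stack 8 shift [ 0.61 -0.86] per .03rad [ 1.07 -1.42] theta 0.0178 score 0.81
slots 8 shift [ 0.43 -0.75] per .03rad [ 0.16 -1.16] theta 0.0205 score 0.92
edge 8 lost
```

The stack and slots have shifted together, so the tray is up about 0.019 rad (3.8 mm) at 65.8 mm of travel. About 8 mm more is needed.

```bash
python3 - <<'E'
from push import *
s,z=.070,.0092
for i in range(3):
    f=F(3); z+=np.clip((f[2]+1)/13000,-.0004,.0004); slide(s,z,.03)
print("bal",z,along(),F())
s,z=push(s,z,.0725,tgt=-1,smax=.084); print(s,z,along(),F(),manip.current_clock())
for n in("side","top"): cv2.imwrite(f"pics/{n}9.png",viewer.get_image(n)[:,:,::-1])
theta("5","9"); st("")
E
```

```text
bal 0.009135480688349497 0.06587682096513597 [-8.31523024  0.41723203 -0.91093616]
cmd 0.0715 at 0.0659 zc 0.0096 z 0.0080 [-13.    0.4   5. ]
cmd 0.0760 at 0.0718 zc 0.0092 z 0.0080 [-7.8 -0.5 -6.2]
0.07900000000000001 0.0092301139730022 0.07492735602361235 [-7.53363833 -0.15239883 -5.98047153] 39.7167
stack 9 shift [ 0.77 -1.25] per .03rad [ 1.07 -1.42] theta 0.0247 score 0.72
slots 9 shift [ 0.   -1.11] per .03rad [ 0.16 -1.16] theta 0.0284 score 0.90
edge 9 lost
 t39.8 tcp [ 0.5068 -0.0026  0.008 ] gap 0.0299 F [-6.5 -0.5 -5.8]
```

```bash
python3 - <<'E'
from h import *
s,z=.079,.00923
for i in range(3):
    f=F(4); z+=np.clip((f[2]-.5)/13000,-.0004,.0004); slide(s,z,.02)
manip.sleep(.5); print(z,along(),F(),R.from_quat(manip.current_tcp_rot()).as_matrix()[:,2]); st("")
for n in("side","top"): cv2.imwrite(f"pics/{n}10.png",viewer.get_image(n)[:,:,::-1])
theta("5","10")
a=cv2.imread('pics/side10.png')[170:440,200:520]
cv2.imwrite('pics/n10.png',cv2.resize(a,(700,590),interpolation=cv2.INTER_CUBIC))
E
```

```text
0.008999533814682043 0.07498821243476501 [-9.2955855   0.53169961  1.23539198] [-0.00736113 -0.00124568 -0.99997213]
 t41.7 tcp [ 0.5068 -0.0026  0.008 ] gap 0.0300 F [-9.1 -0.4  0.9]
stack 10 shift [ 0.78 -1.2 ] per .03rad [ 1.07 -1.42] theta 0.0241 score 0.73
slots 10 shift [ 0.02 -1.1 ] per .03rad [ 0.16 -1.16] theta 0.0281 score 0.89
edge 10 lost
```

View pics/n10.png

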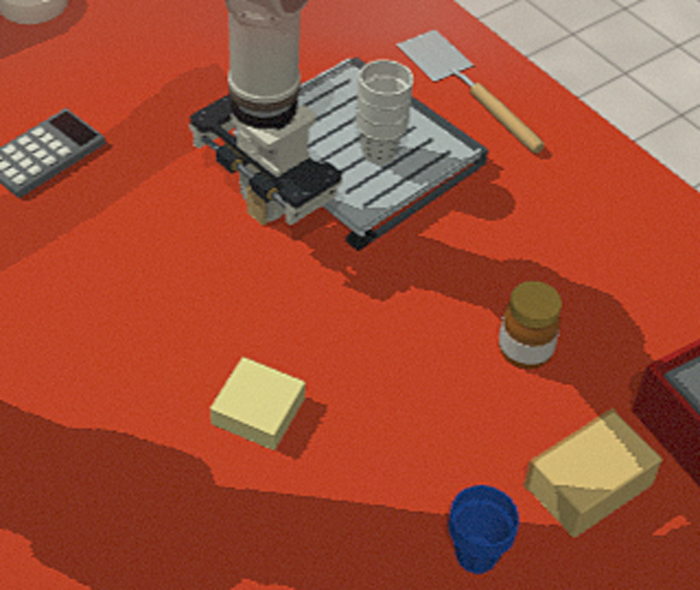

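The final view shows the upright three-mould stack at crop pixel (383,110). The wedge is gripped at the tray's near edge, and the jar, notepad, calculator, cheese and blue cup look untouched. The lift measures 5 to 6 mm.

```bash
python3 -c "
from bench import manip
print(manip.hand_in())"
```

```text
the job is handed in; nothing more can be done
None
```

Job handed in at about 42 s: all three moulds are nested upright on the tray, and the wedge, still gripped, holds the near edge up 5 to 6 mm by camera; the judge's verdict was not shown.

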